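# Turn a glued rod block-up under the lever press and hold the cam at full lift

## Robot

A 6-joint arm with a two-finger parallel gripper is mounted at the origin on the work surface. World frame = base frame: x ahead of the robot, y to its left, z up, the work surface at z = 0. Lengths are in m, angles in rad, forces in N, time in s.
With the tool pointing down it reaches from about 0.3 to 0.775 m from the base axis. Payload 14.6 kg.
Tool frame: the origin (TCP) lies at the centre of the arm's flange, where the gripper is bolted on; the fingertips stand 199 mm ahead of it and the grasp point (between the pads) lies 180 mm ahead of it; z points along the fingers, y is the line along which they close (so a half turn about z gives the same grasp; the last joint's range is limited). The gripper opens to 94 mm and grips with 3 to 60 N. Pads are 16 mm wide; open, the fingers measure 119 mm over their backs; the gripper's body (75 mm by 177 mm) begins 78 mm behind the grasp point.
Start: joints at [-1.238, 0.3, 1.521, -0, 1.321, -0.067], TCP at [0.214, -0.507, 0.405] pointing down, gripper open.
Joint ranges: [-3.03, 3.03], [-0.79, 2.21], [0.23, 2.52], [-1.04, 4.18], [0, 3.07], [-2.55, 2.55]. Speed limits (rad/s): [2.22, 2.22, 2.57, 3.14, 3.14, 3.14].

## Interface

Orientations are given as [roll, pitch, yaw] about the fixed x, y, z axes, in that order (R = Rz(yaw) Ry(pitch) Rx(roll)).
In Python, from station import ctrl gives the robot as it stands. The module is installed in compiled form; this text tells all that it offers.
- The arm moves only by the tool servo_tool, never from a script. Its argument "motion" is a list of rows, each a list of 5 numbers: the closure, from 0 (fully open) to 1 (shut), then the shift along the world's x, y, z in cm, then the turn about the world's z in degrees. A call has 1 to 20 rows; each row is the pose to reach, as a shift and turn from the pose commanded when the call began; what a row does not reach only later rows make up. A row lasts 1/8 s, in which the tool goes at most 62.5 mm and 10.7 degrees, less where a joint would pass 70% of its speed; a pose out of reach is approached as far as the arm can. A call with a gripper value outside its range is refused whole. The fingers move at their own pace and stop on an object; "squeeze" is the grip in N (left out, the last holds). Time passes only in rows, so rows that repeat a pose let the fingers close. It gives the time, the measured TCP pose, the force, the opening and the grip force at its end, in the units of the state.
- ctrl.get_obs(): the state, without advancing time (a new reading comes with each control period).
- ctrl.camera(name): name is "scene" or "top"; returns a dict with "image" (384x512x3 uint8, red, green, blue), "fx", "fy", "cx", "cy" (pixels), "camera_from_world" (4x4, takes a point from world to camera coordinates). Camera axes: x right, y up, looking along -z (the intrinsics and any distortion apply to the point x, -y, -z); pixel columns grow to the right and rows downward; lengths in m; the calibration is good to about 2 mm. A picture is of the moment at which its call begins. There is no depth.
- ctrl.hand_in(): hands the job in; it is judged then, once.
The state is a dict: "time_s": time; "qpos": joint angles; "joint_vel": joint speeds; "tau": joint torques, N m; "ee_pos": TCP position; "eef_rot": TCP orientation; "force": force on the tool from outside, world axes, zero at the start; "moment": the same for the moment, N m; "grip_width": finger opening in m; "grip_force": force on a finger pad.
Only numpy, scipy, OpenCV 4.12 (cv2) and the standard library are available. Lean on these libraries where they do the work, as an engineer would, in place of code of your own. Each camera call takes 0.05 s, during which the arm holds its last target. There are 200 camera calls.

## Task

The little block has just been glued onto the hanging rod: without picking the rod up, roll it along the cork bed of the lever press until the block stands straight up beneath the raised pressing foot. Then pull the press's eccentric lever forward to the cam's highest lift, where the arm is level, so that the foot bears down on the block; do not swing well past that point, where the foot would rise again. Finish still holding the lever there, with the foot pressing on the block, because the lever springs back if let go, and leave the other things on the table where they are.

Things in the scene. Friction and masses are not known exactly. Their poses are not given: they have to be found in the camera images.
- press: Grey lever press bolted to the table. Origin: table top under the ram's axis; own x along the lever shaft, -y its open front. Base 240 (x) by 230, 20 mm thick, y -105 to 125 mm; 3 mm cork bed on it, x -110 to 110, y -90 to 40, surface 23 mm above the table. Rear column (y 70 to 115) 180 tall; yoke, x -32 to 32, overhangs to y -30, 94 to 174 mm above the table. Lever on the +x side; -x side free.
- cam_lever (a joint): Lever angle, rad, about the press's x axis through lever_pivot. 0: at rest on its stop, arm upright, leaning 13 degrees to the rear (+y); grows as the knob is pulled forward and down (-y). 1.80: arm level, pointing to -y: highest cam lift, foot driven 14 mm down. Beyond it the foot rises again; end stop 2.30. A spring swings it back to 0 when let go, about 3 N at the knob at 1.80.
- lever_pivot (a point): Point on the lever's turning axis, in the plane in which knob and arm swing: 60 mm to +x of the ram's axis, 150 mm above the table. Its axes are the press's.
- lever_knob (a point): Centre of the black barrel-shaped knob at the end of the lever's 12 mm steel arm, 150 mm from lever_pivot: a short cylinder, 30 mm thick and 36 mm long, lying along the press's x, flat at both ends. Free from above and on both sides.
- press_foot: Steel pressing foot with a rubber face, 46 (x) by 50 (y) by 14 mm, at the lower end of the ram; origin at the centre of its face. Raised, the face is 48 mm above the bed. It is carried on a spring: once it meets the block it yields, and at full lift presses with about 17 N.
- foot_face (a point): Centre of the pressing foot's underside; its axes are the press's.
- rod: Wooden rod, 30 mm thick, 300 long, 0.14 kg, loose on the bed, about parallel to the press's x. Origin mid-rod on its axis, 15 mm above the bed; own x along it, own z out through the block. At the start its axis is about 18 mm in front (-y) of the foot's centre, the block leaning to the front 1.2 rad from upright: rolling towards the column turns it up. A pencil line runs along the block's side.
- block_top (a point): Centre of the flat top of the hardwood block glued to the rod's middle: 30 mm along the rod, 20 mm wide, its top 25 mm from the rod's axis, so 40 mm above the bed when it points up.
- glue_bottle: White glue bottle, 44 mm across, 105 mm tall, at the front of the press; origin at its underside. Leave alone.
- tea_mug: Glass mug, 80 mm across, 85 mm tall. Leave alone.
- brush_jar: White ceramic jar, 76 mm across, 100 mm tall, with brushes standing to 210 mm. Leave alone.
- paint_set: Flat white watercolour set, 100 by 200 by 14 mm, with coloured pans. Leave alone.
- stretcher_bar: Bare pine stretcher bar, 45 by 300 by 18 mm, lying flat. Leave alone.
- tape_roll: Roll of paper tape, 96 mm across, 25 mm tall. Leave alone.
- spare_block: Loose hardwood block like the glued one, 30 by 20 by 14 mm, lying on the press's base plate behind the cork bed, on the lever's side. Leave alone.

How it is judged:
By the outcome, as a careful person would: the job done as asked, in the order asked, and still so for the second after the job is handed in, while the arm keeps its last pose, push and grip.
It also fails if it takes over 54 s, if anything falls off the work surface, if the arm or the gripper's body presses on something with over 40 N, if the wrist force passes 120 N, or if a joint passes its speed limit or range.

## Working session

There is one attempt and no reset: what is moved stays moved. The work goes in short steps, Python scripts to look and compute and a tool call to move; the robot and the scene stay as the last step left them, time stands still between calls to the robot, and variables do not carry over. Pictures are saved under pics/ and viewed, at most 10 in all, crops included, and the job is handed in when it is done.

Besides the shell and the picture viewer there is one more tool, called after "Call:" as name(argument=value, ...), one argument or row to a line, values as JSON. servo_tool: Moves the arm, as the interface text tells. Its arguments: {"type":"object","properties":{"motion":{"type":"array","items":{"type":"array","items":{"type":"number"}}},"squeeze":{"type":"number"}},"required":["motion"]}

```bash
mkdir -p pics
cat > h.py <<'E'
import numpy as np, cv2
from station import ctrl
def cam(n):
    c=ctrl.camera(n); return c
def proj(c,p):
    T=np.array(c["camera_from_world"]); q=T[:3,:3]@np.array(p,float)+T[:3,3]
    return np.array([c["cx"]+c["fx"]*q[0]/-q[2], c["cy"]+c["fy"]*-q[1]/-q[2]])
def ray(c,u,v):
    T=np.array(c["camera_from_world"]); R=T[:3,:3]
    d=R.T@np.array([(u-c["cx"])/c["fx"],-(v-c["cy"])/c["fy"],-1]); return -R.T@T[:3,3], d/np.linalg.norm(d)
def onz(c,u,v,z):
    o,d=ray(c,u,v); return o+d*(z-o[2])/d[2]
def tri(c1,p1,c2,p2):
    o1,d1=ray(c1,*p1);o2,d2=ray(c2,*p2)
    s=np.linalg.lstsq(np.array([d1,-d2]).T,o2-o1,rcond=None)[0]
    a=o1+s[0]*d1;b=o2+s[1]*d2; return (a+b)/2,np.linalg.norm(a-b)
def save(c,f,crop=None,k=1):
    im=c["image"][...,::-1]
    if crop: x0,x1,y0,y1=crop; im=im[y0:y1,x0:x1]
    cv2.imwrite("pics/"+f,cv2.resize(im,None,fx=k,fy=k,interpolation=cv2.INTER_CUBIC))
E
python3 - <<'E'
from h import *
for n in("scene","top"):
    c=cam(n); save(c,n+"0.png",k=1.5); print(n,c["fx"],c["cx"],c["cy"],[k for k in c],ray(c,256,192))
o=ctrl.get_obs();print(o)
E
```

```text
scene 381.44514696516404 248.46800172348335 196.10121692740546 ['image', 'fx', 'fy', 'cx', 'cy', 'camera_from_world'] (array([1.3728003 , 0.22333988, 0.98020849]), array([-0.70062243, -0.21657852, -0.67986907]))
top 364.39781984450303 255.81634133243364 194.7912274486055 ['image', 'fx', 'fy', 'cx', 'cy', 'camera_from_world'] (array([ 0.50230682, -0.00584568,  1.4869438 ]), array([ 0.07140696, -0.00336001, -0.99744161]))
{'time_s': 0.1, 'qpos': array([-1.23758733e+00,  3.00433157e-01,  1.52151581e+00, -2.54102055e-05,
        1.32073031e+00, -6.65910348e-02]), 'joint_vel': array([ 0.00075255, -0.00125176,  0.00085027,  0.00054592,  0.00034948,
       -0.00100028]), 'tau': array([-2.15689070e-04, -5.32638216e+01, -3.53282368e+01,  7.08149979e-02,
        2.34627840e-02, -8.68050233e-05]), 'ee_pos': array([ 0.21407001, -0.50660029,  0.40413465]), 'eef_rot': array([-3.14050680e+00, -4.77475067e-05,  3.99806307e-01]), 'force': array([ 0.25325484, -0.05446142,  0.033549  ]), 'moment': array([-0.02502637, -0.01950397,  0.031412  ]), 'grip_force': 0.0, 'grip_width': 0.09377627941519422}
```

View pics/scene0.png

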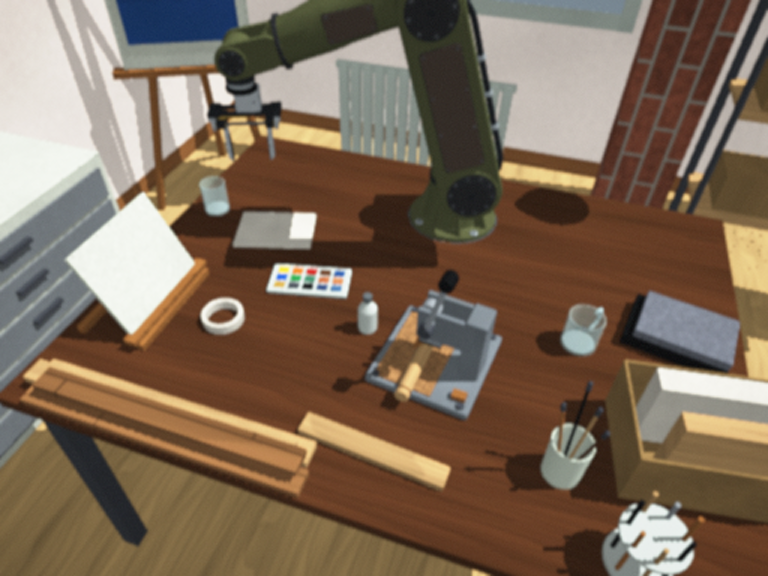

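View pics/top0.png

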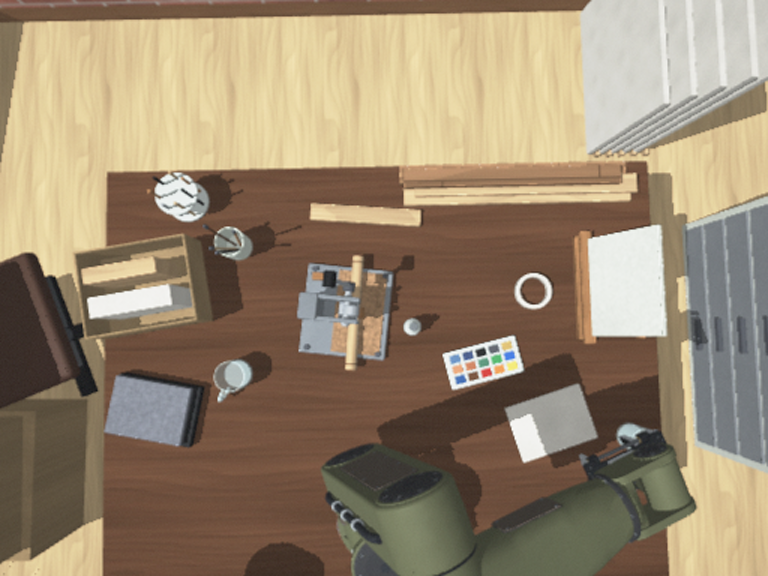

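The scene view shows the press at about (435,350) with the lever knob at (449,280). The top view shows the press at (347,310), rod from (350,365) to (357,260), knob at (330,278) and bottle at (412,325). Next I'll look at close-ups of both.

Run:
```python
from h import *
c=cam("scene"); save(c,"s1.png",(235,345,170,285),5)
c=cam("top"); save(c,"t1.png",(190,290,165,255),6)
```

```text
(no output)
```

View pics/s1.png

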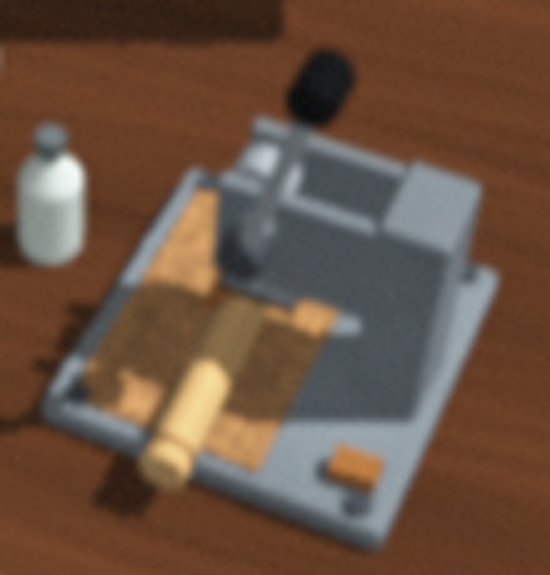

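View pics/t1.png

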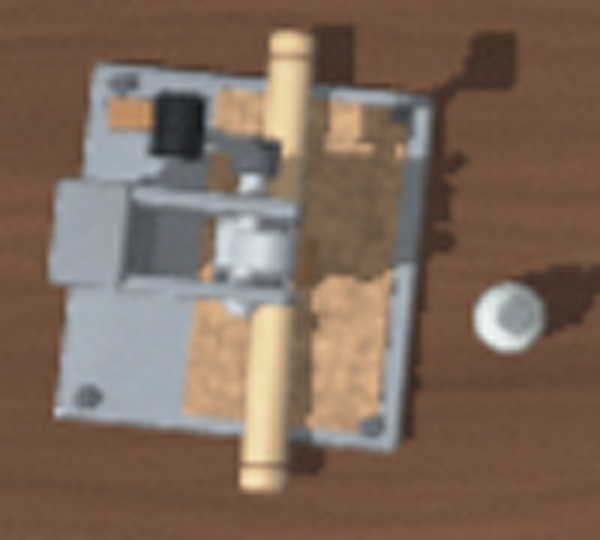

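Top close-up: base corners are at about (97,65), (430,98), (398,447) and (57,415), rod ends at (292,35) and (262,490), and the knob at (178,126). In the scene close-up the knob is at (321,87) and the rod's far end at (166,466). The -x side is clear of the column.

```bash
cat >> h.py <<'E'
def T6(u,v): return (190+(u+.5)/6-.5,165+(v+.5)/6-.5)
def S5(u,v): return (235+(u+.5)/5-.5,170+(v+.5)/5-.5)
def fit(P,W):
    P=np.array(P);W=np.array(W)[:,:2];p=P-P.mean(0);w=W-W.mean(0)
    a=np.arctan2((p[:,0]*w[:,1]-p[:,1]*w[:,0]).sum(),(p*w).sum())
    R=np.array([[np.cos(a),-np.sin(a)],[np.sin(a),np.cos(a)]]); return a,R,W.mean(0)-R@P.mean(0)
E
python3 - <<'E'
from h import *
t=cam("top");s=cam("scene")
W=[onz(t,*T6(*p),.02) for p in[(97,65),(430,98),(398,447),(57,415)]]
P=[(.12,.125),(.12,-.105),(-.12,-.105),(-.12,.125)]
a,R,o=fit(P,W);print("press",np.degrees(a),o,"res mm",1e3*((R@np.array(P).T).T+o-np.array(W)[:,:2]))
Ws=[onz(s,*S5(*p),.02) for p in[(45,408),(375,540),(496,272)]]
a2,R2,o2=fit([P[1],P[0],P[3]],Ws);print("scene press",np.degrees(a2),o2)
k,e=tri(t,T6(178,126),s,S5(321,87));print("knob",k,e, "press:",R.T@(k[:2]-o))
print("knob pred",R@np.array([.06,.15*np.sin(np.radians(13))])+o,.15+.15*np.cos(np.radians(13)))
for q in[(292,35),(262,488)]:
    w=onz(t,*T6(*q),.042);print("rod end",w,R.T@(w[:2]-o))
w=onz(t,*T6(510,318),.08);print("bottle",w,R.T@(w[:2]-o))
print(R@np.array([-.11,-.018])+o, R@np.array([-.11,0])+o)
E
```

```text
press -6.846071660311377 [0.54732761 0.08323539] res mm [[ 2.27041643  2.0185916 ]
 [ 2.17985913 -2.30585331]
 [-2.77119406 -0.47248811]
 [-1.6790815   0.75974981]]
scene press -6.585828735690813 [0.55213912 0.08031909]
knob [0.61150475 0.10873129 0.29721774] 0.0027027853053411934 press: [0.06068038 0.03296418]
knob pred [0.61092201 0.10958532] 0.29615550971778526
rod end [0.6936407  0.05816999 0.042     ] [ 0.14825773 -0.00744581]
rod end [0.39494218 0.08359671 0.042     ] [-0.15134198 -0.01780596]
bottle [ 0.50262472 -0.07997814  0.08      ] [-0.02492872 -0.16737851]
[0.43596627 0.07847599] [0.43811191 0.09634765]
```

Call:
servo_tool(
  motion=[
    [0.36,6,15,0,-7],
    [0.36,12,30,0,-14],
    [0.36,18,45,0,-21],
    [0.36,23.2,58.6,0,-28],
    [0.36,23.2,58.6,0,-28],
    [0.36,23.2,58.6,0,-28],
    [0.36,23.2,58.6,0,-28],
    [0.36,23.2,58.6,0,-28],
    [0.36,23.2,58.6,0,-28],
    [0.36,23.2,58.6,0,-28],
    [0.36,23.2,58.6,0,-28],
    [0.36,23.2,58.6,0,-28],
    [0.36,23.2,58.6,0,-28],
    [0.36,23.2,58.6,0,-28],
    [0.36,23.2,58.6,0,-28],
    [0.36,23.2,58.6,0,-28],
  ],
  squeeze=5,
)

```text
time_s: 2.3
ee_pos: [0.446, 0.0791, 0.4047]
eef_rot: [-3.142, -0.0, -0.089]
force: [0.0, -0.7, -0.5]
grip_width: 0.0604
grip_force: 0.0
```

Now down astride the rod to TCP z = 0.23, in two stages.

Call:
servo_tool(
  motion=[
    [0.36,0,0,-3,0],
    [0.36,0,0,-6,0],
    [0.36,0,0,-9,0],
    [0.36,0,0,-12,0],
    [0.36,0,0,-14,0],
    [0.36,0,0,-15.5,0],
    [0.36,0,0,-16.5,0],
    [0.36,0,0,-17.4,0],
    [0.36,0,0,-17.4,0],
    [0.36,0,0,-17.4,0],
  ],
)

```text
time_s: 3.55
ee_pos: [0.4462, 0.0794, 0.231]
eef_rot: [-3.141, -0.001, -0.089]
force: [0.1, 0.4, 0.9]
grip_width: 0.0603
grip_force: 0.0
```

Run:
```python
from h import *
c=cam("scene"); cv2.imwrite("pics/s_before.png",c["image"]); save(c,"s2.png",(225,345,140,280),4)
c=cam("top"); cv2.imwrite("pics/t_before.png",c["image"]); save(c,"t2.png",(190,290,165,255),4)
a=cv2.imread("pics/s2.png");b=cv2.imread("pics/t2.png");h=max(a.shape[0],b.shape[0])
p=lambda i:cv2.copyMakeBorder(i,0,h-i.shape[0],0,0,0)
b=b[:, :320] if False else b
cv2.imwrite("pics/c2.png",cv2.resize(np.hstack([p(a),p(b)]),None,fx=.9,fy=.9))
```

```text
(no output)
```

View pics/c2.png

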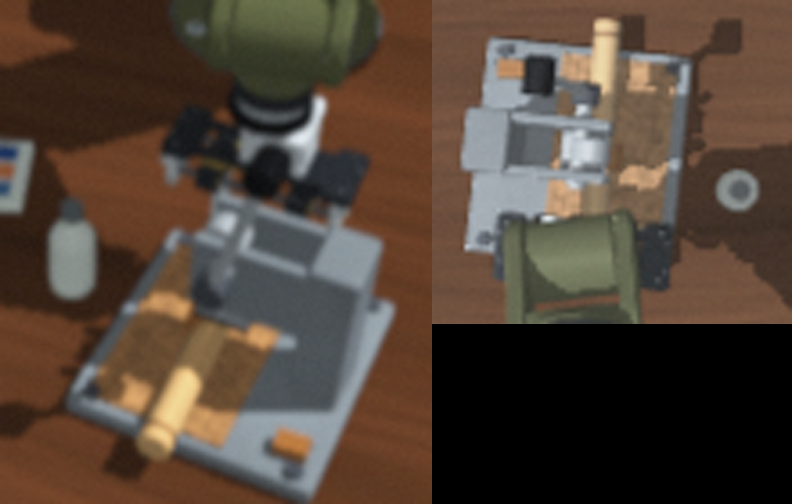

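The left half of the image (scene view) shows the gripper behind the press. The right half (top view) shows the arm covering the rod's near end, with its far end visible at about (605,25). I'll push slowly now, part of the way.

Call:
servo_tool(
  motion=[
    [0.36,0.03,0.4,0,0],
    [0.36,0.07,0.8,0,0],
    [0.36,0.1,1.1,0,0],
    [0.36,0.11,1.25,0,0],
    [0.36,0.12,1.4,0,0],
    [0.36,0.13,1.55,0,0],
    [0.36,0.14,1.7,0,0],
    [0.36,0.16,1.85,0,0],
    [0.36,0.17,2.0,0,0],
    [0.36,0.18,2.15,0,0],
    [0.36,0.2,2.3,0,0],
    [0.36,0.21,2.4,0,0],
    [0.36,0.21,2.4,0,0],
    [0.36,0.21,2.4,0,0],
  ],
)

```text
time_s: 5.4
ee_pos: [0.4482, 0.1034, 0.2307]
eef_rot: [-3.142, -0.0, -0.089]
force: [-0.1, -0.1, 0.3]
grip_width: 0.0605
grip_force: 0.0
```

```bash
cat >> h.py <<'E'
def rod(im,z=.038,c=None,rows=(171,172,173,174),dbg=0):
    # rod far end in the top view: sub-pixel edges (half level of red) per row
    out=[]
    for r in rows:
        g=im[r,225:250,0].astype(float); k=int(g.argmax()); h=(g.max()+np.percentile(g,20))/2
        i=k
        while g[i]>h:i-=1
        j=k
        while g[j]>h:j+=1
        L=i+(h-g[i])/(g[i+1]-g[i]); Rr=j-(h-g[j])/(g[j-1]-g[j])
        out.append((225+(L+Rr)/2,r,Rr-L))
        if dbg: print(r,g.astype(int))
    o=np.array(out)
    return o
E
python3 - <<'E'
from h import *
b=cv2.imread("pics/t_before.png"); t=cam("top"); s=cam("scene")
cv2.imwrite("pics/t_a.png",t["image"]);cv2.imwrite("pics/s_a.png",s["image"])
B=rod(b,rows=range(170,180),dbg=1);A=rod(t["image"],rows=range(170,180),dbg=1)
print(np.c_[B,A].round(2)); print(A[:,0]-B[:,0])
o=ctrl.get_obs();print(o["ee_pos"],o["force"])
E
```

```text
170 [111 112 113 112 113 111 112 112 112 111 146 184 193 191 168 136 106  80
  68  73  68  67  69  69 100]
171 [110 112 108 111 110 110 109 111 111 114 199 226 231 228 218 190 151  97
  67  69  66  67  68  67  99]
172 [109 109 111 109 110 110 112 112 111 117 215 233 235 233 226 202 155 102
  71  69  70  67  67  67  99]
173 [113 113 112 111 115 113 113 113 112 119 195 221 223 219 208 192 147  96
  74  68  68  66  67  67 100]
174 [111 113 112 108 110 109 111 111 110 119 168 192 197 189 175 148 117  84
  69  67  67  68  67  71 101]
175 [109 109 109 107 109 106 109 108 110 129 202 224 228 222 212 178 129  84
  67  68  69  68  69  70 101]
176 [101  92 103 109 109 108 108 110 109 143 214 233 236 233 221 193 140  87
  68  69  70  70  69  68 102]
177 [114 103 103  95  91  88  84  83  86 131 211 233 236 232 220 189 137  87
  70  71  72  72  69  70 104]
178 [146 143 144 142 140 138 131 131 132 167 217 234 236 232 219 185 128  81
  69  68  69  70  69  69 102]
179 [154 167 147 153 163 157 153 152 153 189 221 235 235 231 217 185 128  91
  90  88  86  93  92  82  89]
170 [112 112 112 110 111 114 1
[... 985 characters left out ...]
 174 149 107  91  90 122
 137 131 112 107 103  96  93]
[[237.37 170.     5.5  234.33 170.     5.84]
 [237.72 171.     6.6  234.69 171.     6.42]
 [237.7  172.     6.67 234.81 172.     6.71]
 [237.68 173.     6.6  234.8  173.     6.65]
 [237.38 174.     6.16 234.28 174.     5.87]
 [237.43 175.     6.32 234.66 175.     6.68]
 [237.45 176.     6.61 234.73 176.     6.79]
 [237.48 177.     6.39 234.7  177.     6.67]
 [237.08 178.     6.97 234.52 178.     7.02]
 [236.83 179.     7.11 234.08 179.     6.08]]
[-3.03408613 -3.03562114 -2.89724542 -2.87729114 -3.10364851 -2.7721777
 -2.72076953 -2.77768075 -2.56178069 -2.75316734]
[0.44818236 0.10334942 0.23065349] [-0.30898249 -0.11534308  0.61634367]
```

Call:
servo_tool(
  motion=[
    [0.36,0,0,4,0],
    [0.36,0,0,9,0],
    [0.36,0,0,14,0],
    [0.36,0,-5,17,0],
    [0.36,0,-11,17,0],
    [0.36,0,-17,17,0],
    [0.36,0,-23,17,0],
    [0.36,0,-26,17,0],
    [0.36,0,-26,17,0],
  ],
)

```text
time_s: 6.62
ee_pos: [0.4479, -0.1582, 0.4004]
eef_rot: [-3.142, 0.0, -0.092]
force: [-0.5, 0.4, -0.2]
grip_width: 0.06
grip_force: 0.0
```

Run:
```python
from h import *
t=cam("top"); s=cam("scene")
cv2.imwrite("pics/t_b.png",t["image"]);cv2.imwrite("pics/s_b.png",s["image"])
save(t,"t3.png",(190,290,165,255),6)
```

```text
(no output)
```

View pics/t3.png

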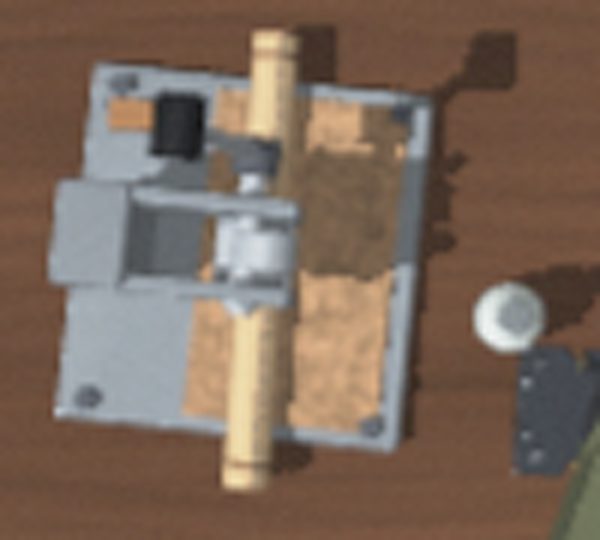

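The rod moved left: its near end is now at (246,488) and its far end at (274,35). A dark pencil line has appeared along it, right of the centreline at about (265,380), and it marks the block's direction. I'll measure the line's offset across the rod.

```bash
cat >> h.py <<'E'
def strip(im,c,p0,p1,n=60,half=7):
    # mean red profile across the rod, between two pixel points on its axis
    p0=np.array(p0);p1=np.array(p1);d=(p1-p0)/np.linalg.norm(p1-p0);nrm=np.array([-d[1],d[0]]);nrm*=np.sign(nrm[0])
    x=np.arange(-half,half+.01,.25);t=np.linspace(0,1,n)
    P=p0+t[:,None,None]*(p1-p0)+x[None,:,None]*nrm
    m=cv2.remap(im.astype(np.float32),P[...,0].astype(np.float32),P[...,1].astype(np.float32),cv2.INTER_LINEAR)
    return x,m
E
python3 - <<'E'
from h import *
a=cv2.imread("pics/t_b.png"); 
p0,p1=T6(256,335),T6(247,455)
for nm,q0,q1 in(("near half1",(256,330),(252,390)),("near half2",(252,390),(248,450)),("far",(274,60),(271,125))):
    x,m=strip(a,None,T6(*q0),T6(*q1)); pr=m.mean(0)
    print(nm);print(np.c_[x,pr].round(1)[::2].tolist())
E
```

```text
near half1
[[-7.0, 196.1, 157.1, 120.9], [-6.5, 194.7, 155.9, 120.0], [-6.0, 193.2, 154.7, 119.2], [-5.5, 196.3, 157.2, 121.0], [-5.0, 199.6, 160.0, 123.1], [-4.5, 202.9, 164.8, 126.9], [-4.0, 209.9, 174.6, 134.8], [-3.5, 221.0, 190.9, 147.9], [-3.0, 230.3, 205.7, 160.0], [-2.5, 235.0, 213.6, 167.1], [-2.0, 237.9, 218.0, 171.5], [-1.5, 237.3, 217.1, 170.4], [-1.0, 235.5, 214.6, 167.5], [-0.5, 232.7, 210.4, 163.8], [0.0, 227.7, 203.2, 158.6], [0.5, 211.5, 186.1, 147.8], [1.0, 191.1, 166.4, 135.1], [1.5, 176.8, 153.8, 125.3], [2.0, 165.9, 144.5, 116.9], [2.5, 156.0, 135.1, 108.3], [3.0, 146.2, 125.4, 99.3], [3.5, 134.6, 113.9, 89.9], [4.0, 123.9, 103.3, 81.5], [4.5, 119.9, 98.8, 77.8], [5.0, 117.7, 96.2, 75.7], [5.5, 117.4, 95.8, 75.2], [6.0, 119.9, 97.7, 76.4], [6.5, 140.5, 113.8, 88.4], [7.0, 168.3, 135.5, 104.7]]
near half2
[[-7.0, 162.9, 138.5, 118.7], [-6.5, 163.1, 138.7, 119.3], [-6.0, 163.1, 138.8, 119.7], [-5.5, 163.2, 138.8, 119.4], [-5.0, 164.8, 139.9, 119.3], [-4.5, 173.7, 147.6, 123.0], [-4.0, 191.2, 165.2, 134.4], [-3.5, 213.4, 187.9, 149.3], [-3.0, 228.9, 204.7, 160.8], [
[... 661 characters left out ...]
111.1], [-5.0, 157.6, 131.5, 110.0], [-4.5, 164.0, 137.8, 113.8], [-4.0, 177.0, 150.5, 122.5], [-3.5, 201.6, 174.2, 138.5], [-3.0, 221.9, 195.1, 152.5], [-2.5, 229.4, 205.8, 160.8], [-2.0, 234.5, 213.0, 166.6], [-1.5, 234.1, 212.5, 166.0], [-1.0, 232.9, 210.7, 164.2], [-0.5, 229.6, 205.8, 160.2], [0.0, 224.2, 198.8, 155.1], [0.5, 206.3, 181.5, 144.4], [1.0, 187.7, 164.0, 133.3], [1.5, 178.1, 155.1, 125.6], [2.0, 169.3, 147.0, 118.2], [2.5, 158.2, 136.7, 109.6], [3.0, 144.8, 124.4, 99.6], [3.5, 126.1, 108.3, 88.1], [4.0, 109.5, 93.7, 78.0], [4.5, 102.1, 87.1, 73.5], [5.0, 97.6, 83.0, 70.9], [5.5, 98.8, 83.5, 71.3], [6.0, 101.9, 85.9, 73.1], [6.5, 116.4, 98.9, 84.0], [7.0, 133.0, 113.5, 96.3]]
```

Run:
```python
from h import *
a=cv2.imread("pics/t_b.png"); b=cv2.imread("pics/t_before.png")
def pf(im,q0,q1):
    x,m=strip(im,None,T6(*q0),T6(*q1)); return x,m.mean(0).mean(1)
x,A=pf(a,(274,60),(271,125)); x,B=pf(b,(292,60),(289,125))
g=lambda p:x[np.argmax(np.gradient(p)[8:24])+8]
def edge(p,h=170): i=np.argmax(p>h); return x[i-1]+.25*(h-p[i-1])/(p[i]-p[i-1])
print(edge(A),edge(B)); sh=edge(B)-edge(A)
Bs=np.interp(x,x-sh,B); k=(x>-4)&(x<4.5); print(np.c_[x,A,Bs,A-Bs][k].round(1)[::2].tolist())
# rod axis at two stations from left edge: before(t1 near end unavailable) now
t=cam("top")
def axis(im,q0,q1):
    x,p=pf(im,q0,q1); e=edge(p); m=(np.array(T6(*q0))+np.array(T6(*q1)))/2
    return onz(t,m[0]+e+30/3.98/2,m[1],.038)
for nm,im,q in(("far before",b,((292,60),(289,125))),("far now",a,((274,60),(271,125))),("near now",a,((252,390),(248,450)))): print(nm,axis(im,*q))
```

```text
-3.5338221192359924 -3.6739104241132736
[[-3.8, 160.8, 162.8, -2.0], [-3.2, 182.2, 178.7, 3.5], [-2.8, 194.8, 190.2, 4.6], [-2.2, 202.5, 198.2, 4.3], [-1.8, 204.9, 203.4, 1.5], [-1.2, 203.6, 204.2, -0.6], [-0.8, 200.7, 203.4, -2.7], [-0.2, 196.4, 200.3, -3.9], [0.2, 185.8, 195.7, -9.9], [0.8, 169.0, 187.6, -18.6], [1.2, 156.8, 177.0, -20.2], [1.8, 149.0, 162.6, -13.5], [2.2, 140.0, 146.1, -6.1], [2.8, 129.7, 127.4, 2.4], [3.2, 115.1, 109.6, 5.5], [3.8, 99.9, 97.3, 2.6], [4.2, 90.1, 88.9, 1.2]]
far before [0.6556672  0.05970603 0.038     ]
far now [0.65592012 0.07112639 0.038     ]
near now [0.4393527  0.09122089 0.038     ]
```

Call:
servo_tool(
  motion=[
    [0.36,0,6,0,0],
    [0.36,0,12,0,0],
    [0.36,0,18,0,0],
    [0.36,0,23,0,0],
    [0.36,0,25.6,0,0],
    [0.36,0,25.6,0,0],
    [0.36,0,25.6,-4,0],
    [0.36,0,25.6,-9,0],
    [0.36,0,25.6,-13,0],
    [0.36,0,25.6,-15.5,0],
    [0.36,0,25.6,-17,0],
    [0.36,0,25.6,-17,0],
  ],
)

```text
time_s: 8.28
ee_pos: [0.4481, 0.0991, 0.2304]
eef_rot: [3.141, 0.001, -0.089]
force: [0.2, -0.8, 0.7]
grip_width: 0.0603
grip_force: 0.0
```

Call:
servo_tool(
  motion=[
    [0.36,0.01,0.12,0,0],
    [0.36,0.02,0.24,0,0],
    [0.36,0.03,0.36,0,0],
    [0.36,0.04,0.45,0,0],
    [0.36,0.05,0.54,0,0],
    [0.36,0.05,0.62,0,0],
    [0.36,0.06,0.7,0,0],
    [0.36,0.07,0.78,0,0],
    [0.36,0.07,0.84,0,0],
    [0.36,0.08,0.9,0,0],
    [0.36,0.08,0.9,0,0],
    [0.36,0.08,0.9,0,0],
  ],
)

```text
time_s: 9.78
ee_pos: [0.449, 0.1084, 0.2306]
eef_rot: [-3.142, 0.0, -0.089]
force: [0.0, 0.6, 1.0]
grip_width: 0.0599
grip_force: 0.0
```

```bash
cat > m.py <<'E'
from h import *
import sys
t=cam("top");im=t["image"][...,::-1].copy();cv2.imwrite("pics/t_%s.png"%sys.argv[1],im)
b=cv2.imread("pics/t_before.png");a=cv2.imread("pics/t_b.png")
for n,i in(("before",b),("mid",a),("now",im)):
    e=[];d=[]
    for r in(171,172,175,176,177):
        g=i[r,222:250,2].astype(float);k=int(np.argmax(g>172));e.append(222+k-1+(172-g[k-1])/(g[k]-g[k-1]))
    print(n,np.round(e,2),np.mean(e)); print(i[172,225:245,2],i[176,225:245,2])
print(ctrl.get_obs()["ee_pos"])
E
python3 m.py c
```

```text
before [240.33    inf 249.75 202.17 222.39] inf
[ 59  59  61  61  61  59  62  61  61  66 142 165 168 163 155 136 109  71
  44  42] [ 57  55  58  62  61  61  61  62  61  90 144 166 169 163 149 130  99  60
  40  43]
mid [110.   110.      inf 205.29 222.42] inf
[ 59  60  60  61  59  61  60 135 162 166 166 141 124 112  74  47  40  40
  41  42] [ 58  53  59  62  60  63  72 141 168 167 158 136 123 110  68  42  38  41
  42  38]
now [230.57 230.51 230.44 230.34 230.15] 230.40085104752848
[111 109 111 110 110 127 215 233 234 209 212 201 161 101  68  72  71  69
  70  68] [102  91 104 108 109 147 221 234 234 207 206 191 143  91  70  69  68  67
  69  70]
[0.44897226 0.10838281 0.23065517]m.py:8: RuntimeWarning: divide by zero encountered in scalar divide
  g=i[r,222:250,2].astype(float);k=int(np.argmax(g>172));e.append(222+k-1+(172-g[k-1])/(g[k]-g[k-1]))
```

Call:
servo_tool(
  motion=[
    [0.36,0,0.05,0,0],
    [0.36,0.01,0.1,0,0],
    [0.36,0.01,0.14,0,0],
    [0.36,0.01,0.17,0,0],
    [0.36,0.01,0.17,0,0],
    [0.36,0.01,0.17,0,0],
  ],
)

```text
time_s: 10.58
ee_pos: [0.4491, 0.1101, 0.2306]
eef_rot: [-3.142, 0.0, -0.089]
force: [0.2, 0.7, -0.2]
grip_width: 0.0601
grip_force: 0.0
```

```bash
sed -i 's/\[("before",b),("mid",a),("now",im)\]//; s/for n,i in.*/for n,i in(("before",b[...,::-1]),("mid",a[...,::-1]),("now",im)):/' m.py; python3 m.py d
```

```text
before [234.68 234.56 234.59 234.41 234.51] 234.55071384621766
[109 109 111 109 110 110 112 112 111 117 215 233 235 233 226 202 155 102
  71  69] [101  92 103 109 109 108 108 110 109 143 214 233 236 233 221 193 140  87
  68  69]
mid [231.73 231.66 231.59 231.54 231.54] 231.61130452043548
[108 109 109 109 108 110 110 204 232 234 233 206 171 161 113  74  68  68
  67  69] [101  92 101 108 108 110 122 215 236 235 228 190 177 161 101  68  67  69
  68  67]
now [230.28 230.12 229.81 229.67 229.71] 229.9205838396293
[108 110 108 109 109 165 221 234 212 219 217 187 137  84  69  68  70  68
  70  67] [ 99  92 101 110 108 203 231 233 203 216 211 176 123  78  69  69  70  69
  67  99]
[0.44906511 0.11008312 0.23063967]
```

Call:
servo_tool(
  motion=[
    [0.36,0,-0.4,0,0],
    [0.36,0,-0.8,0,0],
    [0.36,0,-0.8,4,0],
    [0.36,0,-0.8,9,0],
    [0.36,0,-0.8,14,0],
    [0.36,0,-5,17,0],
    [0.36,0,-11,17,0],
    [0.36,0,-17,17,0],
    [0.36,0,-23,17,0],
    [0.36,0,-27,17,0],
    [0.36,0,-27,17,0],
  ],
)

```text
time_s: 12.0
ee_pos: [0.4487, -0.1622, 0.4004]
eef_rot: [-3.142, 0.0, -0.093]
force: [-0.5, -0.0, -0.3]
grip_width: 0.0602
grip_force: 0.0
```

```bash
python3 m.py e
python3 - <<'E'
from h import *
im=cv2.imread("pics/t_e.png"); s=cam("scene")
cv2.imwrite("pics/c4.png",np.hstack([cv2.resize(im[165:255,190:275],None,fx=4.4,fy=4.4,interpolation=cv2.INTER_CUBIC),cv2.resize(s["image"][190:280,240:330,::-1],None,fx=4.4,fy=4.4,interpolation=cv2.INTER_CUBIC)]))
for q0,q1 in(((250,330),(246,390)),((246,390),(242,450)),((268,60),(265,125))):
    x,m=strip(im,None,T6(*q0),T6(*q1)); print(np.c_[x,m.mean(0).mean(1)][::2].round(1).tolist())
E
```

```text
before [234.68 234.56 234.59 234.41 234.51] 234.55071384621766
[109 109 111 109 110 110 112 112 111 117 215 233 235 233 226 202 155 102
  71  69] [101  92 103 109 109 108 108 110 109 143 214 233 236 233 221 193 140  87
  68  69]
mid [231.73 231.66 231.59 231.54 231.54] 231.61130452043548
[108 109 109 109 108 110 110 204 232 234 233 206 171 161 113  74  68  68
  67  69] [101  92 101 108 108 110 122 215 236 235 228 190 177 161 101  68  67  69
  68  67]
now [230.27 230.09 229.8  229.68 229.71] 229.90814677642524
[111 108 110 110 109 167 221 234 211 218 216 186 135  89  68  68  69  68
  69  66] [100  91 103 109 107 203 229 233 203 214 211 172 122  78  68  69  69  68
  68 100]
[ 0.44878767 -0.16082814  0.40040721]
[[-7.0, 157.4], [-6.5, 157.8], [-6.0, 158.5], [-5.5, 158.1], [-5.0, 160.2], [-4.5, 174.0], [-4.0, 189.8], [-3.5, 199.5], [-3.0, 206.3], [-2.5, 208.1], [-2.0, 205.9], [-1.5, 197.5], [-1.0, 189.6], [-0.5, 186.3], [0.0, 183.8], [0.5, 176.9], [1.0, 166.7], [1.5, 151.4], [2.0, 134.7], [2.5, 120.4], [3.0, 108.4], [3.5, 102.2], [4.0, 99.1], [4.5, 97.4], [5.0, 97.9], [5.5, 114.7], [6.0,
[... 168 characters left out ...]
.5], [-2.5, 208.5], [-2.0, 202.4], [-1.5, 190.6], [-1.0, 184.6], [-0.5, 184.1], [0.0, 181.2], [0.5, 175.4], [1.0, 164.0], [1.5, 147.9], [2.0, 131.9], [2.5, 115.6], [3.0, 103.0], [3.5, 94.9], [4.0, 89.8], [4.5, 88.9], [5.0, 91.4], [5.5, 96.9], [6.0, 106.8], [6.5, 119.0], [7.0, 127.9]]
[[-7.0, 132.1], [-6.5, 132.2], [-6.0, 132.6], [-5.5, 134.3], [-5.0, 140.8], [-4.5, 162.3], [-4.0, 182.5], [-3.5, 192.3], [-3.0, 199.3], [-2.5, 200.4], [-2.0, 198.5], [-1.5, 190.2], [-1.0, 183.8], [-0.5, 183.6], [0.0, 182.9], [0.5, 176.7], [1.0, 167.7], [1.5, 152.0], [2.0, 134.9], [2.5, 118.2], [3.0, 102.7], [3.5, 92.8], [4.0, 85.8], [4.5, 84.1], [5.0, 82.9], [5.5, 91.0], [6.0, 102.5], [6.5, 112.6], [7.0, 120.9]]
```

View pics/c4.png

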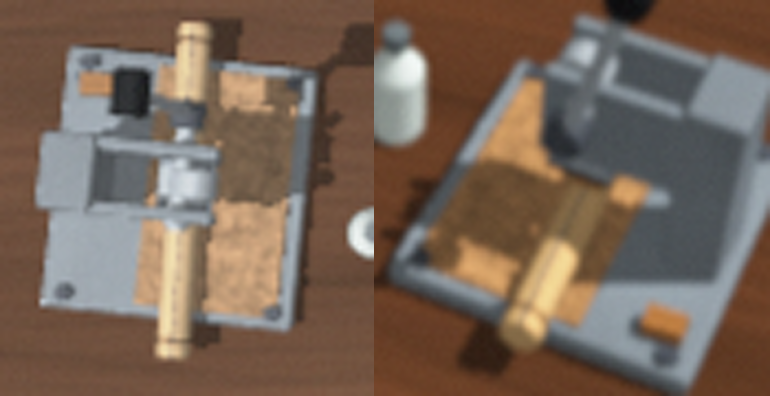

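Both views show the rod now under the yoke, with the pencil line close to its centreline (top half, about x=180). I'll quantify the angle.

Run:
```python
from h import *
b=cv2.imread("pics/t_before.png")[...,::-1];mid=cv2.imread("pics/t_b.png")[...,::-1];c=cv2.imread("pics/t_c.png");e=cv2.imread("pics/t_e.png")
pf=lambda im,q:(lambda x,m:(x,m.mean(0).mean(1)))(*strip(im,None,T6(*q[0]),T6(*q[1])))
def edge(x,p):
    h=(np.median(p[:6])+p.max())/2; i=np.argmax(p>h); return x[i-1]+.25*(h-p[i-1])/(p[i]-p[i-1])
x,B=pf(b,((292,60),(289,125)));eb=edge(x,B)
for n,im,q,y in(("mid far",mid,((274,60),(271,125)),.071),("c far",c,((268,60),(265,125)),.076),("e far",e,((267,60),(264,125)),.078),("e near1",e,((250,330),(246,390)),.096),("e near2",e,((246,390),(242,450)),.098)):
    x,p=pf(im,q);ee=edge(x,p);r=np.interp(x-ee,x-eb,B); u=x-ee; k=(u>1)&(u<6.2); 
    ratio=p/r; ratio/=np.median(ratio[(u>1)&(u<7)]); w=np.clip(.97-ratio[k],0,None)
    pk=(u[k]*w).sum()/w.sum(); off=(pk-30/3.976/2)*3.976/15
    print(n,"edge",round(ee,2),"line",pk.round(2),"lean front rad",round(float(np.arcsin(off)+np.arctan(y/1.449)),3))
    print(ratio[k][::2].round(2))
```

```text
mid far edge -3.54 line 4.73 lean front rad 0.306
[1.04 1.04 1.02 1.01 1.   0.99 0.94 0.9  0.91 0.95 1.  ]
c far edge -4.0 line 3.63 lean front rad 0.015
[1.01 1.   0.99 0.97 0.94 0.93 0.96 0.99 1.03 1.06]
e far edge -4.24 line 3.35 lean front rad -0.058
[1.01 0.99 0.99 0.95 0.93 0.94 0.98 1.01 1.05 1.07]
e near1 edge -4.23 line 3.45 lean front rad -0.02
[1.04 1.02 1.   0.96 0.94 0.94 0.96 0.98 1.   1.01]
e near2 edge -4.37 line 3.41 lean front rad -0.029
[1.04 1.02 1.   0.95 0.91 0.92 0.95 0.97 1.   1.01 1.02]
```

The line gives a lean of about -0.03 rad, and the rolled distance agrees, so the block is upright. Next is the lever: turn so the fingers close along the press's x, and hover above the knob.

Call:
servo_tool(
  motion=[
    [0,0,0,6,10],
    [0,0,0,12,20],
    [0,2,3,16,30],
    [0,4,7,16,40],
    [0,7,12,16,50],
    [0,10,17,16,60],
    [0,13,22,16,70],
    [0,16.2,26.9,16,80],
    [0,16.2,26.9,16,88.2],
    [0,16.2,26.9,16,88.2],
    [0,16.2,26.9,16,88.2],
    [0,16.2,26.9,16,88.2],
  ],
)

```text
time_s: 13.6
ee_pos: [0.6107, 0.1088, 0.5611]
eef_rot: [3.141, -0.0, 1.448]
force: [0.2, 0.5, 0.7]
grip_width: 0.0939
grip_force: 0.0
```

Call:
servo_tool(
  motion=[
    [0,0,0,-3,0],
    [0,0,0,-6,0],
    [0,0,0,-8,0],
    [0,0,0,-8.5,0],
    [0,0,0,-8.5,0],
    [0.4,0,0,-8.5,0],
    [0.5,0,0,-8.5,0],
    [0.7,0,0,-8.5,0],
    [0.7,0,0,-8.5,0],
    [0.7,0,0,-8.5,0],
    [0.7,0,0,-8.5,0],
    [0.7,0,0,-8.5,0],
  ],
  squeeze=15,
)

```text
time_s: 15.1
ee_pos: [0.6114, 0.109, 0.4757]
eef_rot: [3.139, -0.0, 1.45]
force: [8.7, -0.7, -1.2]
grip_width: 0.0358
grip_force: 15.0
```

Run:
```python
from h import *
o=ctrl.get_obs();print(o["ee_pos"],o["force"],o["grip_width"],o["grip_force"],o["qpos"])
a=np.radians(-6.8);d=np.array([-np.sin(a),np.cos(a)])  # press y in world
f=lambda th:np.array([.15*np.sin(np.radians(13)-th),.15*np.cos(np.radians(13)-th)])
for th in np.r_[0:1.81:.12]:
    y,z=f(th)-f(0);print(round(th,2),(100*np.r_[d*y,z]).round(2))
```

```text
[0.61141323 0.10895565 0.47571513] [ 8.66217326 -0.6609293  -1.17207838] 0.03580383675739145 14.99848186969757 [ 1.17410271e-01  4.24114436e-01  1.19095890e+00 -2.22167027e-04
  1.52439515e+00  2.38031565e-01]
0.0 [0. 0. 0.]
0.12 [-0.21 -1.76  0.3 ]
0.24 [-0.42 -3.55  0.38]
0.36 [-0.64 -5.33  0.25]
0.48 [-0.84 -7.08 -0.09]
0.6 [-1.05 -8.78 -0.65]
0.72 [ -1.24 -10.4   -1.4 ]
0.84 [ -1.42 -11.92  -2.35]
0.96 [ -1.59 -13.32  -3.47]
1.08 [ -1.74 -14.57  -4.75]
1.2 [ -1.87 -15.66  -6.17]
1.32 [ -1.98 -16.58  -7.72]
1.44 [ -2.06 -17.3   -9.36]
1.56 [ -2.13 -17.83 -11.08]
1.68 [ -2.16 -18.14 -12.85]
1.8 [ -2.18 -18.24 -14.65]
```

Call:
servo_tool(
  motion=[
    [0.7,0.1,-0.5,0.1,0],
    [0.7,0.0,-1.1,0.2,0],
    [0.7,-0.1,-1.8,0.3,0],
    [0.7,-0.2,-2.7,0.36,0],
    [0.7,-0.3,-3.6,0.38,0],
    [0.7,-0.4,-4.4,0.33,0],
    [0.7,-0.5,-5.3,0.25,0],
    [0.7,-0.6,-6.2,0.1,0],
    [0.7,-0.7,-7.1,-0.09,0],
    [0.7,-0.8,-7.9,-0.35,0],
    [0.7,-0.9,-8.8,-0.65,0],
    [0.7,-0.9,-8.8,-0.65,0],
    [0.7,-0.9,-8.8,-0.65,0],
  ],
)

```text
time_s: 16.73
ee_pos: [0.6015, 0.0205, 0.4694]
eef_rot: [-3.14, 0.001, 1.45]
force: [-10.8, 1.1, 3.7]
grip_width: 0.0362
grip_force: 15.0
```

Call:
servo_tool(
  motion=[
    [0.7,-0.18,-0.8,-0.36,0],
    [0.7,-0.27,-1.6,-0.75,0],
    [0.7,-0.36,-2.37,-1.21,0],
    [0.7,-0.45,-3.12,-1.7,0],
    [0.7,-0.54,-3.84,-2.24,0],
    [0.7,-0.62,-4.52,-2.82,0],
    [0.7,-0.7,-5.17,-3.44,0],
    [0.7,-0.77,-5.77,-4.1,0],
    [0.7,-0.84,-6.34,-4.79,0],
    [0.7,-0.9,-6.86,-5.52,0],
    [0.7,-0.9,-6.86,-5.52,0],
    [0.7,-0.9,-6.86,-5.52,0],
  ],
)

```text
time_s: 18.23
ee_pos: [0.5926, -0.0487, 0.4144]
eef_rot: [-3.141, 0.002, 1.45]
force: [-8.8, -3.7, 5.9]
grip_width: 0.0357
grip_force: 15.0
```

```bash
python3 m.py f | tail -4
python3 - <<'E'
from h import *
t=cam("top");s=cam("scene")
cv2.imwrite("pics/c5.png",np.hstack([cv2.resize(t["image"][165:255,190:280,::-1],None,fx=4.4,fy=4.4,interpolation=cv2.INTER_CUBIC),cv2.resize(s["image"][190:280,240:330,::-1],None,fx=4.4,fy=4.4,interpolation=cv2.INTER_CUBIC)]))
E
```

```text
[106 108 108 109 108 165 220 234 210 217 215 184 136  88  68  69  70  68
  68  68] [ 99  91 100 107 107 201 229 232 202 213 210 173 119  76  66  66  67  67
  67  99]
[ 0.59261488 -0.0486607   0.41442965]
```

View pics/c5.png

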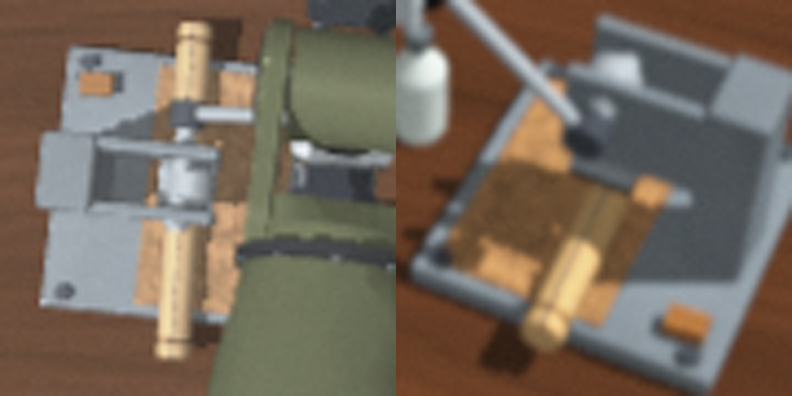

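The rod is undisturbed, with the pencil line still centred in the top view. The lever arm reaches forward from the hub at about (185,115), and the scene view shows it at (490,60) with the bottle clear. I'll continue to 1.80.

Call:
servo_tool(
  motion=[
    [0.7,-0.13,-0.48,-0.76,0],
    [0.7,-0.18,-0.92,-1.55,0],
    [0.7,-0.22,-1.3,-2.36,0],
    [0.7,-0.26,-1.64,-3.19,0],
    [0.7,-0.3,-1.93,-4.04,0],
    [0.7,-0.33,-2.17,-4.91,0],
    [0.7,-0.35,-2.34,-5.8,0],
    [0.7,-0.36,-2.48,-6.68,0],
    [0.7,-0.37,-2.54,-7.58,0],
    [0.7,-0.38,-2.58,-8.1,0],
    [0.7,-0.38,-2.58,-8.48,0],
    [0.7,-0.38,-2.58,-8.48,0],
    [0.7,-0.38,-2.58,-8.48,0],
  ],
  squeeze=20,
)

```text
time_s: 20.0
ee_pos: [0.589, -0.0749, 0.3296]
eef_rot: [3.141, 0.003, 1.449]
force: [-4.0, -8.6, 3.6]
grip_width: 0.036
grip_force: 20.0
```

```bash
python3 m.py g | tail -5
python3 - <<'E'
from h import *
t=cam("top");s=cam("scene")
cv2.imwrite("pics/c6.png",np.hstack([cv2.resize(t["image"][165:255,190:280,::-1],None,fx=4.4,fy=4.4,interpolation=cv2.INTER_CUBIC),cv2.resize(s["image"][180:270,230:320,::-1],None,fx=4.4,fy=4.4,interpolation=cv2.INTER_CUBIC)]))
a=np.radians(-6.8);R=np.array([[np.cos(a),-np.sin(a)],[np.sin(a),np.cos(a)]]);o=np.array([.548,.083])
for r in(0,.05,.10,.15):
    w=R@np.array([.06,-r])+o; p=proj(s,[*w,.15]); print(r,((p-[230,180])*4.4+[396,0]).round())
E
```

```text
now [230.3  230.13 229.83 229.71 229.72] 229.93841792667882
[108 108 109 108 106 165 219 233 209 217 217 183 135  86  67  68  67  69
  68  67] [100  92 100 109 107 199 229 233 201 213 209 173 119  78  68  68  67  68
  67  99]
[ 0.58903252 -0.07495036  0.32961882]
0 [633. 178.]
0.05 [565. 154.]
0.1 [499. 131.]
0.15 [435. 109.]
```

View pics/c6.png

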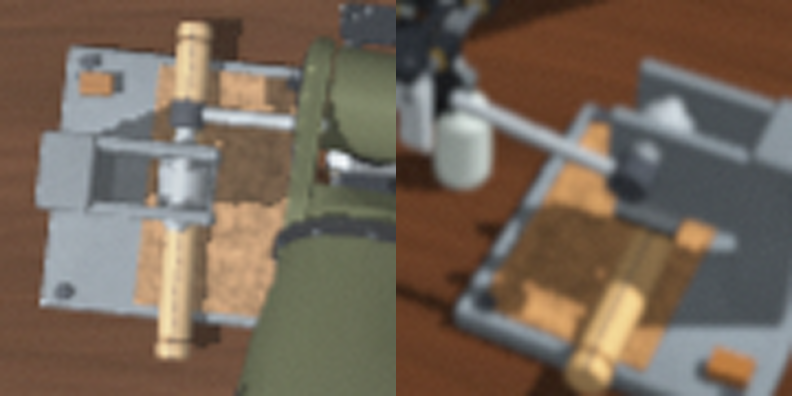

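The top view shows the lever arm pointing straight forward and the rod unmoved. In the scene view the arm runs from the hub at (633,178) to the grip at about (460,98). I'll measure its angle from its centreline.

```bash
cat > ang.py <<'E'
from h import *
s=cam("scene");im=s["image"].astype(float);a=np.radians(-6.8);R=np.array([[np.cos(a),-np.sin(a)],[np.sin(a),np.cos(a)]]);o=np.array([.548,.083])
def pt(r,th):
    ph=np.radians(13)-th; w=R@np.array([.06,r*np.sin(ph)])+o; return proj(s,[*w,.15+r*np.cos(ph)])
# arm centre: brightest grey ridge per column
P=[]
for x in range(248,276):
    col=cv2.GaussianBlur(im[:,x].min(1).reshape(-1,1),(1,3),0).ravel()
    yc=int(pt((.135-(x-242)*.0033),1.75)[1]) if 0 else int(202+(x-246)*.45)
    seg=col[yc-7:yc+8]; bg=np.percentile(seg,30); w=np.clip(seg-(seg.max()+bg)/2,0,None)
    P.append((x,(w*np.arange(yc-7,yc+8)).sum()/w.sum(),seg.max()))
P=np.array(P);print(P[::3].round(2).tolist())
k=(P[:,0]>=252)&(P[:,0]<=268)
f=np.polyfit(P[k,0],P[k,1],1);res=P[k,1]-np.polyval(f,P[k,0]);print("slope",f[0],"rms",res.std())
for th in(1.5,1.6,1.65,1.7,1.75,1.8,1.85,1.9):
    A,B=pt(.05,th),pt(.12,th);print(th,((B-A)[1]/(B-A)[0]).round(3),A.round(1),"line there",np.polyval(f,[A[0],B[0]]).round(2),B.round(1))
E
python3 ang.py
```

```text
[[248.0, 205.44, 206.5], [251.0, 206.52, 171.0], [254.0, 206.45, 166.5], [257.0, 207.87, 166.75], [260.0, 209.34, 164.0], [263.0, 210.49, 167.5], [266.0, 213.93, 168.0], [269.0, 212.67, 174.25], [272.0, 214.18, 180.75], [275.0, 215.67, 175.0]]
slope 0.5291655374143804 rms 0.47945396365663245
1.5 0.59 [269.3 211.9] line there [214.47 203.81] [249.2 200. ]
1.6 0.506 [268.9 212.9] line there [214.24 203.33] [248.3 202.5]
1.65 0.465 [268.7 213.5] line there [214.15 203.16] [248.  203.8]
1.7 0.426 [268.6 214. ] line there [214.08 203.04] [247.7 205.1]
1.75 0.387 [268.5 214.6] line there [214.03 202.96] [247.6 206.5]
1.8 0.349 [268.5 215.1] line there [214.   202.93] [247.5 207.8]
1.85 0.311 [268.4 215.7] line there [213.99 202.95] [247.6 209.2]
1.9 0.273 [268.5 216.3] line there [214.   203.02] [247.7 210.6]
```

```bash
cat > ang2.py <<'E'
from h import *
s=cam("scene");a=np.radians(-6.8);R=np.array([[np.cos(a),-np.sin(a)],[np.sin(a),np.cos(a)]]);o=np.array([.548,.083])
def pt(r,th):
    ph=np.radians(13)-th; w=R@np.array([.06,r*np.sin(ph)])+o; return proj(s,[*w,.15+r*np.cos(ph)])
def line(img,org,box,th0,k=4.4):
    # img: enlarged crop; grey-bright mask in a band round the predicted arm
    h=cv2.cvtColor(img,cv2.COLOR_BGR2HSV);m=((h[...,1]<75)&(h[...,2]>120)).astype(np.uint8)
    band=np.zeros_like(m);A,B=[((pt(r,th0)-org)*k) for r in(.045,.115)]
    cv2.line(band,tuple(int(v) for v in A),tuple(int(v) for v in B),1,40); m&=band
    n,l,st,_=cv2.connectedComponentsWithStats(m);i=1+st[1:,4].argmax()
    y,x=np.nonzero(l==i);vx,vy,x0,y0=cv2.fitLine(np.c_[x,y].astype(np.float32),cv2.DIST_HUBER,0,.01,.01).ravel()
    return vy/vx,(x0,y0),st[i],(l==i)
for f,org,th in(("c5",(240,190),1.2),("c6",(230,180),1.75)):
    img=cv2.imread(f"pics/{f}.png")[:,396:]
    sl,p,st,m=line(img,np.array(org),None,th);print(f,"slope",sl,st)
    cv2.imwrite(f"pics/m_{f}.png",m*255)
    ths=np.arange(.9,2.2,.001);q=np.array([(lambda d:np.arctan2(-d[1],-d[0]))(pt(.115,t)-pt(.045,t)) for t in ths])
    print(" theta est",ths[np.abs(np.tan(q)-sl).argmin()])
E
python3 ang2.py
python3 - <<'E'
import cv2,numpy as np
c5,c6=[cv2.imread(f"pics/{f}.png")[:,396:] for f in("c5","c6")]
m5,m6=[cv2.imread(f"pics/m_{f}.png",0) for f in("c5","c6")]
for c,m in((c5,m5),(c6,m6)):
    k,_=cv2.findContours(m,cv2.RETR_EXTERNAL,cv2.CHAIN_APPROX_NONE);cv2.drawContours(c,k,-1,(0,255,0),1)
cv2.imwrite("pics/chk.png",np.hstack([c5,c6]))
E
```

```text
c5 slope 1.0635338 [  56    1  108  107 2876]
 theta est 1.08
c6 slope 0.374827 [  63   98  134   74 3629]
 theta est 1.766000000000001[ WARN:0@0.979] global loadsave.cpp:1063 imwrite_ Unsupported depth image for selected encoder is fallbacked to CV_8U.
```

View pics/chk.png

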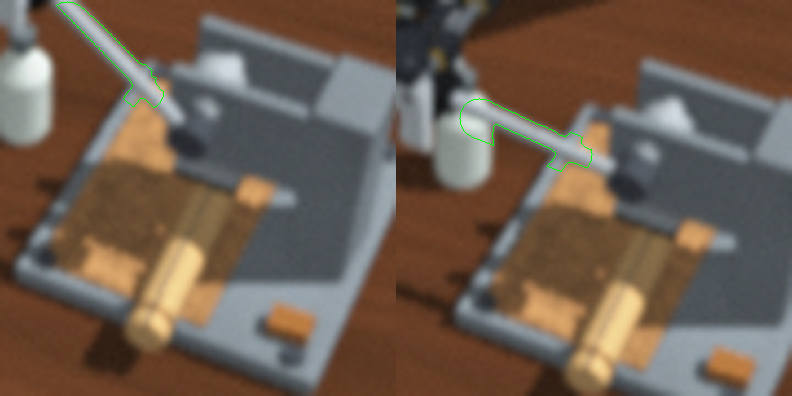

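The contours leak onto the bottle and the base edge, so those slopes are biased. I'll redo it on clean stretches only: perpendicular profiles on both frames, plus the rest frame, where the angle is known to be 0.

```bash
cat > ang3.py <<'E'
from h import *
import sys
s=cam("scene");a=np.radians(-6.8);R=np.array([[np.cos(a),-np.sin(a)],[np.sin(a),np.cos(a)]]);o=np.array([.548,.083])
def pt(r,th):
    ph=np.radians(13)-th; w=R@np.array([.06,r*np.sin(ph)])+o; return proj(s,[*w,.15+r*np.cos(ph)])
def meas(img,A,B,half=4.5):
    # centre of the bright arm on perpendiculars between two raw-pixel points; returns fitted direction angle
    A,B=np.array(A,float),np.array(B,float);d=(B-A)/np.linalg.norm(B-A);n=np.array([-d[1],d[0]])
    x=np.arange(-half,half+.01,.1);t=np.linspace(0,np.linalg.norm(B-A),25)
    P=(A+t[:,None,None]*d+x[None,:,None]*n).astype(np.float32);v=cv2.remap(img.min(2).astype(np.float32),P[...,0],P[...,1],cv2.INTER_CUBIC)
    c=[]
    for q in v:
        w=np.clip(q-.5*(q.max()+np.percentile(q,15)),0,None);k=int(q[25:-25].argmax())+25;w[:max(0,k-22)]=0;w[k+23:]=0;c.append((w*x).sum()/w.sum())
    c=np.array(c);f=np.polyfit(t,c,1);r=c-np.polyval(f,t);ok=abs(r)<2*r.std();f=np.polyfit(t[ok],c[ok],1)
    ang=np.arctan2(d[1],d[0])+np.arctan(f[0]); mid=A+d*t[12]+n*np.polyval(f,t[12])
    return ang,mid,r[ok].std()
def theta(ang):
    ths=np.arange(-.3,2.4,.001);q=np.array([np.arctan2(*(pt(.05,t)-pt(.11,t))[::-1]) for t in ths])
    return ths[np.abs(np.angle(np.exp(1j*(q-ang)))).argmin()]
def frame(f,k,off,org):
    im=cv2.imread("pics/"+f)[:,off:];return cv2.resize(im,None,fx=1/k,fy=1/k,interpolation=cv2.INTER_AREA),np.array(org)
if __name__=="__main__":
    im,g=frame("c5.png",4.4,396,(240,190))
    v=lambda x,y:((x+.5)/4.4-.5,(y+.5)/4.4-.5)
    r=meas(im,v(75,12),v(128,65));print("c5 nominal 1.2:",theta(r[0]),r)
    now=s["image"]
    for A,B in(((254,206.4),(263,210.6)),((254,206.4),(275,215.6))):
        r=meas(now,A,B);print("now:",theta(r[0]),np.tan(r[0]),r)
    im,g=frame("s1.png",5,0,(235,170)); w=lambda x,y:((x+.5)/5-.5,(y+.5)/5-.5)
    print("rest pred in s1 px",[((pt(q,0)-g+.5)*5-.5).round(0) for q in(0,.05,.1,.15)])
    r=meas(im,w(266,220),w(296,140),3);print("rest:",theta(r[0]+np.pi),theta(r[0]),r)
E
python3 ang3.py
```

```text
c5 nominal 1.2: 1.1080000000000012 (np.float64(0.796210765974314), array([22.69424334,  8.3512112 ]), np.float64(0.01463375960193151))
now: 1.6550000000000018 0.4612602971251221 (np.float64(0.4321784352730437), array([258.5030986 , 208.49336014]), np.float64(0.039694054967946944))
now: 1.6910000000000018 0.43346309755564 (np.float64(0.40901707335781534), array([264.471244  , 211.06563869]), np.float64(0.10389155236465084))
rest pred in s1 px [array([246., 255.]), array([271., 203.]), array([297., 148.]), array([325.,  89.])]ang3.py:13: RuntimeWarning: invalid value encountered in scalar divide
  w=np.clip(q-.5*(q.max()+np.percentile(q,15)),0,None);k=int(q[25:-25].argmax())+25;w[:max(0,k-22)]=0;w[k+23:]=0;c.append((w*x).sum()/w.sum())
Traceback (most recent call last):
  File "ang3.py", line 31, in <module>
    r=meas(im,w(266,220),w(296,140),3);print("rest:",theta(r[0]+np.pi),theta(r[0]),r)
  File "ang3.py", line 14, in meas
    c=np.array(c);f=np.polyfit(t,c,1);r=c-np.polyval(f,t);ok=abs(r)<2*r.std();f=np.polyfit(t[ok],c[ok],1)
                                                                                ~~~~~~~~~~^^^^^^^^^^^^^^^
TypeError: expected non-empty vector for x
```

All three frames share the pivot, and the lever reads about 1.68, so the knob sits in the grip about 0.12 rad behind nominal. I'll pull it down a bit further with a firmer grip, in steps, and check the angle each time.

Call:
servo_tool(
  motion=[
    [0.7,0,-0.08,0,0],
    [0.7,0,-0.12,-0.3,0],
    [0.7,0,-0.18,-0.6,0],
    [0.7,0,-0.22,-0.9,0],
    [0.7,0,-0.22,-0.9,0],
    [0.7,0,-0.22,-0.9,0],
  ],
  squeeze=35,
)

```text
time_s: 21.05
ee_pos: [0.589, -0.0762, 0.3204]
eef_rot: [-3.141, 0.001, 1.45]
force: [-6.6, -2.6, 4.3]
grip_width: 0.0358
grip_force: 35.0
```

```bash
sed -i '/rest/d;/s1.png/d' ang3.py; python3 ang3.py
```

```text
c5 nominal 1.2: 1.1080000000000012 (np.float64(0.796210765974314), array([22.69424334,  8.3512112 ]), np.float64(0.01463375960193151))
now: 1.7170000000000016 0.412954013441678 (np.float64(0.39162351088144437), array([258.04930395, 209.46577724]), np.float64(0.031330633137032805))
now: 1.7500000000000016 0.3873475440423376 (np.float64(0.3695517295991686), array([264.14222392, 211.8166628 ]), np.float64(0.10482144362621412))
```

Call:
servo_tool(
  motion=[
    [0.7,0,-0.02,-0.3,0],
    [0.7,0,-0.04,-0.6,0],
    [0.7,0,-0.05,-0.9,0],
    [0.7,0,-0.05,-1.0,0],
    [0.7,0,-0.05,-1.0,0],
    [0.7,0,-0.05,-1.0,0],
  ],
)

```text
time_s: 21.85
ee_pos: [0.589, -0.0767, 0.3104]
eef_rot: [-3.141, 0.001, 1.45]
force: [-6.1, -3.0, 5.6]
grip_width: 0.0357
grip_force: 35.0
```

```bash
python3 ang3.py|tail -2; python3 m.py h | tail -5; python3 -c "
from h import *
o=ctrl.get_obs();print(o['force'],o['grip_force'],o['joint_vel'].max())"
```

```text
now: 1.7730000000000017 0.3701019812212155 (np.float64(0.35446961728190096), array([257.56918912, 210.49459475]), np.float64(0.030399066437592798))
now: 1.8120000000000018 0.3402816255915082 (np.float64(0.3279909282716698), array([263.80567739, 212.58486683]), np.float64(0.1435298487201613))
now [230.3  230.18 229.83 229.69 229.75] 229.9474218032251
[109 109 108 109 108 162 219 233 209 218 215 183 134  84  69  67  69  64
  70  69] [100  91 101 108 108 201 229 232 203 214 211 174 121  76  68  70  67  65
  66  99]
[ 0.5889909  -0.07674223  0.31046578]
[-6.08039098 -2.4822705   5.58891563] 35.00096619129181 0.001228939736491183
```

The lever now reads 1.77–1.81, so the arm is level. The radial force trend agrees, the grip is steady and the rod has not moved. Handing in.

```bash
python3 -c "
from station import ctrl
print(ctrl.hand_in())"
```

```text
the job is handed in; nothing more can be done
None
```

I rolled the rod until the glued block stood upright under the foot (within about 0.03 rad), pulled the lever to level (measured 1.77–1.81 rad against 1.80) and handed in at about 22 s still gripping it; I could not see the foot pressing on the block, only infer it from the lever angle, and I touched nothing else on the table.

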